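# Find the dry carving blank by weight and wedge it in the bench hook

## Robot

A 6-joint arm with a two-finger parallel gripper is mounted at the origin on the work surface. World frame = base frame: x ahead of the robot, y to its left, z up, the work surface at z = 0. Lengths are in mm, angles in rad, forces in N, time in s.
With the tool pointing down it reaches from about 300 to 875 mm from the base axis. Payload 4.2 kg.
Tool frame: the origin (TCP) lies midway between the tips of the shut fingers; the grasp point (between the pads) lies 19 mm behind it (r.grip_point_offset is the distance from the TCP to the grasp point, in mm); y points along the fingers, x is the direction in which the jaws open and shut, and the axes are right-handed (so a half turn about y gives the same grasp; the last joint's range is limited). The gripper opens to 85 mm and grips with 20 to 120 N. Pads are 22 mm wide; open, the fingers measure 114 mm over their backs; the gripper's body (76 mm by 85 mm) begins 54 mm behind the grasp point. The pads swing forward as they close: fully open they stand 13 mm farther back than shut.
Start: joints at [-1.252, 0.32, 1.565, -0, 1.257, -0.02], TCP at [191.108, -542.328, 231.338] pointing down, gripper open.
Joint ranges: [-3.11, 3.11], [-0.84, 2.01], [0.21, 2.61], [-1.34, 4.49], [0.05, 2.63], [-2.56, 2.56]. Speed limits (rad/s): [2.57, 2.57, 3.14, 3.14, 3.14, 3.14].

## Interface

Orientations are given as [roll, pitch, yaw] about the fixed x, y, z axes, in that order (R = Rz(yaw) Ry(pitch) Rx(roll)).
In Python, from workcell import r gives the robot as it stands. Calls block until the motion is done:
- r.move_ptp(position, orientation): joint-space move of the TCP to a pose.
- r.move_straight(position, attitude=None, speed=150, threshold=None): straight line of the TCP; attitude=None keeps the orientation; speed is the mean speed in mm/s. With threshold (N) it stops when the force on the tool has changed by that much, and returns True; else False.
- r.move_joints(angles): joint-space move.
- r.command_gripper(opening, grip_force=None): finger opening in mm; grip_force is the grip in N (None keeps the last); returns when the fingers have stopped.
- r.hold(seconds).
- r.solve_ik(position, orientation): joint angles nearest the present ones, or None.
- r.get_obs(): the state.
- r.snapshot(name): name is "side" or "top"; returns a dict with "frame" (400x640x3 uint8, red, green, blue), "fov_y" (degrees; the focal length in pixels is half the picture's height over the tangent of half this angle, whatever the lens; pixels are square), "cx", "cy" (the principal point, pixels), "R" (3x3) and "t" (3): a world point X has camera coordinates R X + t. Camera axes: x right, y down, z forward; pixel columns grow to the right and rows downward; lengths in mm; the calibration is good to about 2 mm. A picture is of the moment at which its call begins. There is no depth.
A pose or a line that the arm cannot do raises r.Unreachable and nothing moves.
- r.finish_job(): hands the job in, once; it reports no verdict.
Trained networks look in a picture, given as the dict that the camera call returned (one of the last four; its "shot" number tells which), for a name from the list of things; names that differ only in an ending like _2 or _b are one class to them, and where a whole thing is asked for, a point or a joint stands for the part that bears it (a point fixed in the world has none). Each returns a list of dicts, best first, with "confidence" (0 to 1); they miss things now and then, are a little off and sometimes report something else, mostly with a low value. They report only what shows in the picture. A call takes as long as a camera call. They do not tell look-alikes from the thing itself.
- r.search_frame(thing, picture): "rect" ([centre column, centre row, width, height] in pixels, round what is visible of it).
The state is a dict: "time": time; "joint_positions": joint angles; "dq": joint speeds; "effort": joint torques, N m; "ee_pos": TCP position; "tool_rot": TCP orientation; "contact_force": force on the tool from outside, world axes, zero at the start; "ft_torque": the same for the moment, N m; "grip_width": finger opening in mm.
Only numpy, scipy, OpenCV 4.12 (cv2) and the standard library are available. Lean on these libraries where they do the work, as an engineer would, in place of code of your own. Each camera call takes 0.05 s, during which the arm holds its last target. There are 200 camera calls.

## Task

Three stacks lie on the plywood board, each with a light wood carving blank on top of a darker board; the three blanks look alike, but only one is dry and it weighs only about half as much as the two damp ones. Heft the blanks to find the dry one, lay it flat and lengthwise along the middle of the grey bench hook, between the red stop and the sliding dog, and push the dog up by its yellow post until the blank is held snugly between dog and stop. The damp blanks must finish lying on their stacks as they were; leave the darker boards and the mallet, gouge and jar where they are.

Things in the scene. Friction and masses are not known exactly. Their poses are not given: they have to be found in the camera images.
- hook: bench hook fixed to the bench: grey base board 340 (x) x 150 (y) x 18 mm, origin at the centre of its underside, x along its length pointing from the dog to the red stop, z up. The red stop bar (25 x 130 mm, 22 mm high above the base) stands at the far end; it turns a little from start to start and can be left or right of the rack board
- stop_face (a point): middle of the red stop's inner face, the one the blank's end butts against: 145 mm from the hook's origin along hook x, 29 mm above the bench
- dog (a joint): travel in m of the sliding dog along hook x towards the red stop; 0 = drawn right back (250 mm free between dog and stop), at most 0.085; with a 180 mm blank tight between the two it reads 0.070. It slides stiffly (about 3 N) and stays where left
- dog_post (a point): centre of the top of the dog's yellow grip post, 78.7 mm above the bench; the post is 24 x 24 mm and 36 mm tall and stands on the dog's black jaw (24 mm along x, 100 mm across, 24 mm high, resting on the base)
- dog_face (a point): middle of the dog's jaw face that meets the blank, 12 mm along hook x from the post's axis, 31 mm above the bench
- rack: plywood rack board 220 (x) x 370 (y) x 12 mm fixed to the bench, carrying three stacks of two boards in a row along its y, 120 mm apart, boards lengthwise along its x. Origin: centre of its underside
- mallet: round carver's mallet standing on its head, 195 mm tall, head 86 mm across; origin at its underside. A bystander
- gouge: carving gouge lying on the bench, 185 mm long, wooden handle; origin near its middle at the underside. A bystander
- wax_jar: amber jar with steel lid, 64 mm across, 75 mm tall; origin at its underside. A bystander
- blank_a: a light wood carving blank, a plain board 180 x 64 x 34 mm, lying on top of one of the three stacks (its underside 46 mm above the bench). Origin: centre of its underside; x along its 180 mm length, y across its 64 mm width, z up. Looks like the other two; one of the three is dry (about 200 g), two are damp (about 420 g)
- blank_b: a light wood carving blank, a plain board 180 x 64 x 34 mm, lying on top of one of the three stacks (its underside 46 mm above the bench). Origin: centre of its underside; x along its 180 mm length, y across its 64 mm width, z up. Looks like the other two; one of the three is dry (about 200 g), two are damp (about 420 g)
- blank_c: a light wood carving blank, a plain board 180 x 64 x 34 mm, lying on top of one of the three stacks (its underside 46 mm above the bench). Origin: centre of its underside; x along its 180 mm length, y across its 64 mm width, z up. Looks like the other two; one of the three is dry (about 200 g), two are damp (about 420 g)
- lower_a: a darker brown board of the same 180 x 64 x 34 mm, the lower one of a stack of two, loose on the plywood rack board. Origin: centre of its underside; x along its length, z up. Stays where it is
- lower_b: a darker brown board of the same 180 x 64 x 34 mm, the lower one of a stack of two, loose on the plywood rack board. Origin: centre of its underside; x along its length, z up. Stays where it is
- lower_c: a darker brown board of the same 180 x 64 x 34 mm, the lower one of a stack of two, loose on the plywood rack board. Origin: centre of its underside; x along its length, z up. Stays where it is
Mind the look-alikes: they are no part of the job. What is shaped like the blank_c but blue or purple is not meant.

How it is judged:
By the outcome, as a careful person would: the job done as asked, in the order asked, and still so for the second after the job is handed in, with the robot touching nothing.
It also fails if it takes over 69 s, if anything falls off the work surface, if the arm or the gripper's body presses on something with over 40 N, if the wrist force passes 120 N, or if a joint passes its speed limit or range.

## Working session

There is one attempt and no reset: what is moved stays moved. The work goes in short steps, each a Python script; the robot and the scene stay as the last script left them, time stands still between calls to the robot, and variables do not carry over. Pictures are saved under pics/ and viewed, about 8 in all and at most 12, crops included, and the job is handed in when it is done.

```bash
ls; mkdir -p pics; cat > h.py <<'E'
from workcell import r
import numpy as np, cv2, pickle
def save(p,name): cv2.imwrite('pics/'+name+'.png',cv2.cvtColor(p['frame'],cv2.COLOR_RGB2BGR))
def cam(p):
    f=p['frame'].shape[0]/2/np.tan(np.radians(p['fov_y'])/2)
    return f,np.array(p['R']),np.array(p['t'])
def unproj(p,uv,z):
    f,R,t=cam(p); c=-R.T@t
    d=R.T@np.array([(uv[0]-p['cx'])/f,(uv[1]-p['cy'])/f,1])
    return c+d*(z-c[2])/d[2]
def proj(p,X):
    f,R,t=cam(p); q=R@np.array(X,float)+t
    return np.array([p['cx']+f*q[0]/q[2],p['cy']+f*q[1]/q[2]])
E
python3 - <<'E'
from h import *
for n in ['top','side']:
    p=r.snapshot(n); save(p,n+'0'); pickle.dump(p,open(n+'0.pkl','wb'))
    print(n,{k:v for k,v in p.items() if k!='frame'})
    for th in ['blank_a','hook','dog_post','rack','mallet','wax_jar','gouge']:
        for d in r.search_frame(th,p)[:5]: print(th,np.round(d['rect'],1),round(d['confidence'],2))
print(r.get_obs())
E
```

```text
pics
top {'fov_y': 51.89103492400845, 'cx': 319.06940092509166, 'cy': 202.09864113954814, 'R': array([[ 0.00930587, -0.99991218, -0.00943528],
       [-0.98585896, -0.00759543, -0.16740497],
       [ 0.16731861,  0.01085971, -0.98584307]]), 't': array([ 146.48471942,  543.88312609, 1212.76476095]), 'shot': 1}
blank_a [263.1 289.3  58.   31. ] 0.98
blank_a [285.5 199.9  22.8  63.4] 0.91
blank_a [182.7 203.8  58.   25.7] 0.83
blank_a [323.2 205.8  21.9  58. ] 0.69
hook [439.2 210.8  58.8 109.7] 0.92
dog_post [443.4 238.4  35.1   9.1] 0.85
rack [284.9 205.4 120.4  77.7] 0.82
rack [440.1 207.8  59.1 112.6] 0.31
mallet [366.5 118.   27.6  39.1] 0.62
wax_jar [418.  128.7  27.3  26.3] 0.65
wax_jar [443.9 238.3  34.1   8.7] 0.59
gouge [367.1 117.6  30.1  38.2] 0.71
gouge [309.6 131.3  16.   55.7] 0.69
side {'fov_y': 53.783658751819665, 'cx': 318.87677262353105, 'cy': 200.35034537582888, 'R': array([[-0.97407476, -0.22618155,  0.0045021 ],
       [-0.15352074,  0.64627439, -0.74750304],
       [ 0.1661618 , -0.72881501, -0.66424313]]), 't': array([ 546.6649906 ,   60.10615458, 1355.09341355])
[... 407 characters left out ...]
241.9 214.5  47.9  20. ] 0.83
{'time': 0.8, 'joint_positions': array([-1.25197655e+00,  3.19599776e-01,  1.56451131e+00,  1.82432045e-06,
        1.25740867e+00, -1.99544450e-02]), 'dq': array([ 0.00083946,  0.00035138,  0.00194104, -0.00012272,  0.00113619,
        0.0008675 ]), 'effort': array([-7.19047894e-04, -4.15368319e+01, -2.34412837e+01, -2.41604594e-04,
        5.24904578e-06, -2.87805353e-07]), 'ee_pos': array([ 191.11833564, -542.31525896,  231.33367361]), 'tool_rot': array([-1.57079605e+00, -7.29246395e-05, -1.23202266e+00]), 'contact_force': array([0.28247443, 0.01363251, 0.3918823 ]), 'ft_torque': array([ 0.05289113, -0.03205501, -0.01281599]), 'grip_width': 85.28016390396188}
```

View pics/top0.png

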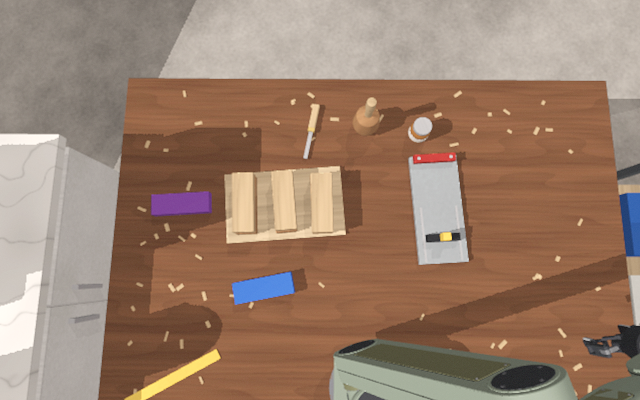

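View pics/side0.png

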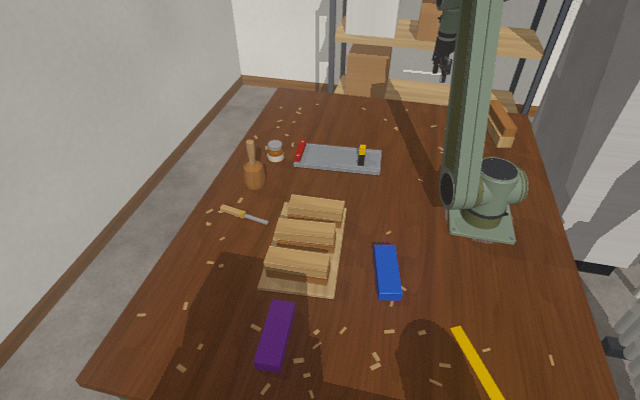

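The three light blanks show at top-view pixels (243,203), (284,200) and (322,202) on the plywood. The blue board (263,289) and the purple one (181,204) are look-alikes, not meant. In the hook, the red stop is at (435,158) and the yellow post at (445,237). Mallet, jar and gouge stand beyond, at (368,117), (420,129) and (312,130).

```bash
python3 - <<'E'
from h import *
p=pickle.load(open('top0.pkl','rb'));F=p['frame']
a=cv2.resize(F[160:245,222:352],None,fx=4,fy=4,interpolation=cv2.INTER_CUBIC)
b=cv2.resize(F[148:270,403:473],None,fx=4,fy=4,interpolation=cv2.INTER_CUBIC)
o=np.zeros((488,800,3),np.uint8);o[:340,:520]=a;o[:488,520:]=b
cv2.imwrite('pics/crop1.png',o[:,:,::-1])
hsv=cv2.cvtColor(F,cv2.COLOR_RGB2HSV)
def comp(m,box):
    x0,y0,x1,y1=box; k=np.zeros_like(m);k[y0:y1,x0:x1]=m[y0:y1,x0:x1]
    n,l,s,c=cv2.connectedComponentsWithStats(k); 
    return [(s[i][4],cv2.minAreaRect(np.argwhere(l==i)[:,::-1].astype(np.float32))) for i in range(1,n) if s[i][4]>15]
red=cv2.inRange(hsv,(0,170,120),(8,255,255))|cv2.inRange(hsv,(172,170,120),(180,255,255))
yel=cv2.inRange(hsv,(22,150,130),(32,255,255))
box=(400,145,475,270)
print('red',comp(red,box)); print('yel',comp(yel,box))
print('hsv blank',hsv[200,320],hsv[200,284],hsv[200,243],'rack',hsv[238,300],hsv[205,304],hsv[172,340])
E
```

```text
red [(np.int32(291), ((434.1063537597656, 157.52072143554688), (8.094059944152832, 42.204742431640625), 86.98721313476562))]
yel [(np.int32(22), ((443.0000305175781, 238.5), (9.192388534545898, 4.949747562408447), 45.0))]
hsv blank [ 17  79 239] [ 17  78 241] [ 17  79 240] rack [ 12 127 133] [ 17  81 171] [ 16  93 168]
```

View pics/crop1.png

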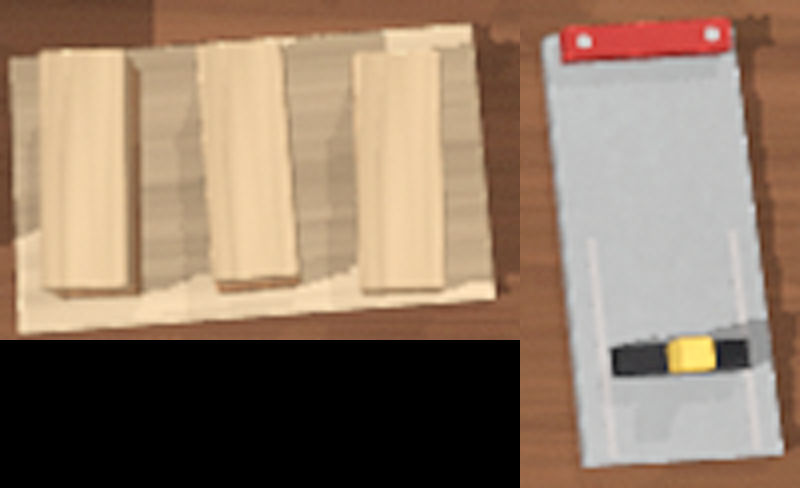

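The crop confirms the choice: three identical light blanks over darker boards, with roughly vertical long axes in the image. The hook has its stop at the image top, and the dog is drawn back. Next I'll fit poses from the corner pixels.

```bash
cat >> h.py <<'E'
from scipy.optimize import least_squares
def T(q,P):
    c,s=np.cos(q[2]),np.sin(q[2]);P=np.array(P,float)
    return np.c_[q[0]+c*P[:,0]-s*P[:,1],q[1]+s*P[:,0]+c*P[:,1],P[:,2]]
def fit(p,model,px,q0):
    f=lambda q:np.concatenate([proj(p,X)-u for X,u in zip(T(q,model),px)])
    s=least_squares(f,q0,x_scale=[100,100,.1]); return s.x,np.round(s.fun,1)
E
python3 - <<'E'
from h import *
p=pickle.load(open('top0.pkl','rb')); s=pickle.load(open('side0.pkl','rb'))
print('cam',-p['R'].T@p['t'],-s['R'].T@s['t'])
C=lambda L:[(222+(x+.5)/4-.5,160+(y+.5)/4-.5) for x,y in L]
D=lambda L:[(403+(x-519.5)/4-.5,148+(y+.5)/4-.5) for x,y in L]
# image up = world +x , image left = +y
m=[(90,32,80),(90,-32,80),(-90,-32,80),(-90,32,80)]
for n,L in dict(left=[(42,50),(127,50),(127,290),(44,289)],mid=[(199,43),(282,40),(297,276),(216,280)],right=[(354,53),(439,53),(442,290),(360,290)]).items():
    px=C(L);q0=np.r_[unproj(p,np.mean(px,0),80)[:2],0]
    q,e=fit(p,m,px,q0);print(n,q,e, 'r',np.hypot(*q[:2]),'sidepx',proj(s,[q[0],q[1],80]))
px=D([(583,467),(783,455),(543,38),(562,26),(730,20)])
m=[(-170,75,18),(-170,-75,18),(170,75,18),(170,65,40),(170,-65,40)]
q,e=fit(p,m,px,[500,-300,0]);print('hook',q,e)
y=unproj(p,D([(692,352)])[0],78.7);print('post',y, 'in hook', T([0,0,-q[2]],[np.r_[y[:2]-q[:2],0]]))
for n,P in dict(stopL=(145,65,40),stopR=(145,-65,40),post=(-105-12,0,78.7),c1=(-170,75,18),c2=(-170,-75,18),c3=(170,-75,18)).items(): print(n,proj(p,T(q,[P])[0]),proj(s,T(q,[P])[0]))
E
```

```text
cam [ 331.91077568  137.43261207 1288.02659422] [ 316.55534444 1072.41288582  942.57988385]
left [5.36384386e+02 3.78333058e+02 3.95997528e-02] [ 0.2  0.6  0.1 -0.1  0.3 -0.7 -0.6  0.2] r 656.3871664093499 sidepx [297.29961689 257.79489589]
mid [5.44918255e+02 2.56387683e+02 8.60403991e-02] [-0.1  0.4  0.3 -0.5  0.6 -0.3 -0.8  0.4] r 602.221345430311 sidepx [305.21847389 227.28561491]
right [5.36898496e+02 1.44074939e+02 2.50315338e-02] [ 0.1  0.   0.  -0.3  0.6 -0.  -0.7  0.3] r 555.8934996434367 sidepx [316.25788136 203.72094022]
hook [ 5.31599850e+02 -2.18432358e+02  6.37855045e-02] [ 0.4  0.  -0.4  0.3  0.3 -0.4  0.2  0.4 -0.4 -0.3]
post [ 440.2177179  -221.61834494   78.7       ] in hook [[-91.39937841   2.64539557   0.        ]]
stopL [414.02720632 162.28950833] [299.67471466 157.9243186 ]
stopR [455.57603681 159.98936616] [305.9080658  139.95294836]
post [447.45675078 244.31138889] [368.68037522 146.85896803]
c1 [418.80491837 264.40043794] [379.7264016  172.24335619]
c2 [467.93694222 261.68260261] [381.53737899 150.3331489 ]
c3 [455.65040296 154.08217891] [300.6293838  142.53796455]
```

```bash
cat >> h.py <<'E'
B=dict(right=(536.9,144.1,.025),mid=(544.9,256.4,.086),left=(536.4,378.3,.040)); H=(531.6,-218.4,.0638)
ori=lambda yaw:[-np.pi/2,0,yaw+np.pi/2]
def force(n=6):
    F=[]
    for _ in range(n): r.hold(.04);F.append(r.get_obs()['contact_force'])
    return np.mean(F,0),np.std(F,0)
ZG=43
def heft(n):
    x,y,a=B[n]
    r.move_ptp([x,y,150],ori(a)); r.hold(.2)
    f0=force(); hit=r.move_straight([x,y,ZG],speed=120,threshold=12)
    print(n,'hit',hit,r.get_obs()['ee_pos'])
    if hit: return None
    r.command_gripper(55,grip_force=50); w=r.get_obs()['grip_width']
    r.move_straight([x,y,ZG+40],speed=80); r.hold(.3)
    f1=force(); print('w',w,r.get_obs()['grip_width'],'dF',np.round(f1[0]-f0[0],2),'sd',np.round(f1[1],2),'t',r.get_obs()['time'])
    return f1[0]-f0[0]
def putback(n):
    x,y,a=B[n]
    r.move_straight([x,y,ZG+6],speed=100); r.move_straight([x,y,ZG],speed=20); r.hold(.1)
    r.command_gripper(85); r.move_straight([x,y,150],speed=150)
E
python3 - <<'E'
from h import *
r.command_gripper(85)
print(heft('right')); p=r.snapshot('side'); save(p,'side1')
E
```

```text
right hit False [537.51229902 144.25448816  43.6580607 ]
w 63.52362801878955 63.28974921398603 dF [ 0.24 -0.31 -3.61] sd [0.58 0.75 0.4 ] t 6.7583
[ 0.24476589 -0.31285927 -3.6075735 ]
```

View pics/side1.png

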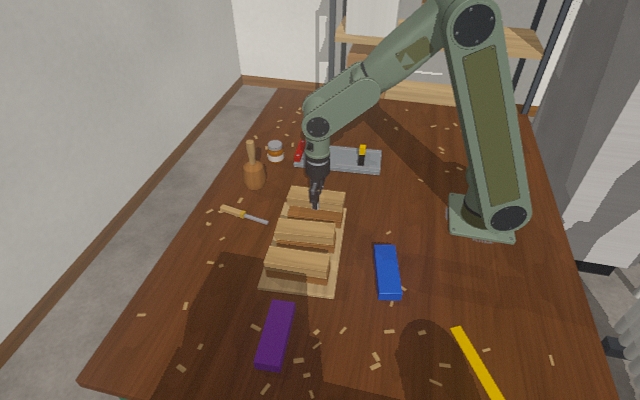

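The blank is lifted clear at about (316,195) and the lower board stays put. It reads 3.6 N, so it is probably damp. I'll put it back and heft the middle one.

```bash
python3 - <<'E'
from h import *
f,s=force(12); print('again',f,s)
putback('right'); d=heft('mid')
f,s=force(8); print(f)
if d is not None and d[2]<-3: putback('mid'); d=heft('left'); print(force(8)[0])
p=r.snapshot('top'); save(p,'top2')
E
```

```text
again [-0.08767354  0.05765685 -3.92597794] [0.46711234 0.31889457 0.54183924]
mid hit False [545.49416219 256.65951383  43.75152945]
w 63.57616732551888 63.104509076646664 dF [ 0.16  0.17 -1.65] sd [0.4  0.38 0.5 ] t 13.1083
[-0.05014762 -0.26156456 -1.82609566]
```

View pics/top2.png

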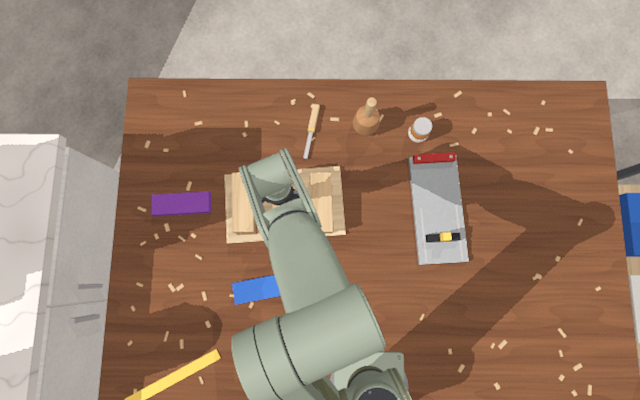

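The middle blank reads 1.7–1.8 N against 3.6–3.9 N for the right one, so the middle one is dry. I'll carry it over high, clear of the mallet, and lay it down in the hook.

```bash
python3 - <<'E'
from h import *
x,y,a=B['mid']
r.move_straight([x,y,240],speed=200)
c=T(H,[(48,0,0)])[0]; 
r.move_ptp([c[0],c[1],240],ori(H[2]))
r.move_straight([c[0],c[1],60],speed=150); r.hold(.1)
print(r.get_obs()['ee_pos'],r.get_obs()['grip_width'])
p=r.snapshot('side'); save(p,'side3')
print('hit',r.move_straight([c[0],c[1],13.5],speed=40,threshold=6),r.get_obs()['ee_pos'],r.get_obs()['time'])
r.command_gripper(85)
r.move_straight([c[0],c[1],150],speed=150)
q=T(H,[(-200,0,0)])[0]; r.move_ptp([q[0],q[1],200],ori(H[2]))
p=r.snapshot('top'); save(p,'top3'); pickle.dump(p,open('top3.pkl','wb')); s=r.snapshot('side'); save(s,'side4'); pickle.dump(s,open('side4.pkl','wb'))
F=p['frame'];G=s['frame']
a=cv2.resize(F[145:275,222:475],None,fx=3,fy=3,interpolation=cv2.INTER_CUBIC)
b=cv2.resize(G[135:185,255:400],None,fx=4,fy=4,interpolation=cv2.INTER_CUBIC)
o=np.zeros((595,765,3),np.uint8);o[:390,:759]=a;o[392:592,:580]=b
cv2.imwrite('pics/crop3.png',o[:,:,::-1]); print(r.get_obs()['time'])
E
```

```text
[ 580.11511621 -215.58343611   61.04858647] 63.028836801387726
hit True [ 579.24140662 -215.26255849   16.11630032] 18.6583
21.15
```

View pics/crop3.png

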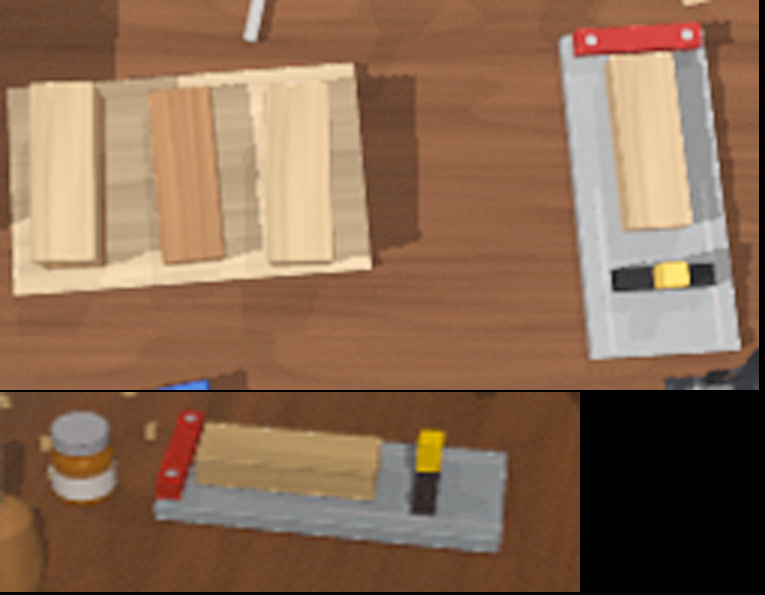

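The blank lies flat, lengthwise and near the middle between stop and dog. The right-hand damp blank is back on its stack and the lower boards are unmoved. Now I'll check the pose by fit and push the dog.

```bash
python3 - <<'E'
from h import *
p=pickle.load(open('top3.pkl','rb'))
px=[(222+(x+.5)/3-.5,145+(y+.5)/3-.5) for x,y in [(608,56),(671,52),(692,226),(626,230)]]
q,e=fit(p,[(90,32,52),(90,-32,52),(-90,-32,52),(-90,32,52)],px,[580,-215,.06])
print('blank in hook',T([0,0,-H[2]],[np.r_[q[:2]-H[:2],0]])[0],'dyaw',q[2]-H[2],e)
r.command_gripper(0)
at=lambda x,z:np.array(T(H,[(x,1,z)])[0])
r.move_ptp(at(-140,120),ori(H[2])); r.move_straight(at(-140,50),speed=120,threshold=10); r.hold(.2)
print(r.get_obs()['ee_pos'],force()[0])
hit=r.move_straight(at(-55,50),speed=25,threshold=14)
o=r.get_obs(); print(hit,'tcp in hook',T([0,0,-H[2]],[np.r_[o['ee_pos'][:2]-H[:2],0]])[0],o['contact_force'],o['time'])
for n in ['top','side']:
    s=r.snapshot(n); save(s,n+'5'); pickle.dump(s,open(n+'5.pkl','wb'))
a=cv2.resize(cv2.imread('pics/top5.png')[145:275,390:480],None,fx=4,fy=4,interpolation=cv2.INTER_CUBIC)
b=cv2.resize(cv2.imread('pics/side5.png')[125:185,290:400],None,fx=4,fy=4,interpolation=cv2.INTER_CUBIC)
o=np.zeros((520,800,3),np.uint8);o[:520,:360]=a;o[:240,360:800]=b
cv2.imwrite('pics/crop5.png',o)
E
```

```text
blank in hook [46.5832668   3.28387142  0.        ] dyaw 0.006837606667485244 [ 0.2  0.1 -0.2  0.2 -0.4 -0.1  0.4 -0.1]
[ 392.28903504 -226.65544676   50.82305871] [ 0.23576401  0.08354384 -0.0642341 ]
True tcp in hook [-65.94506015   1.52375594   0.        ] [-0.09547075 -0.67980084  0.33691184] 26.2333
```

View pics/crop5.png

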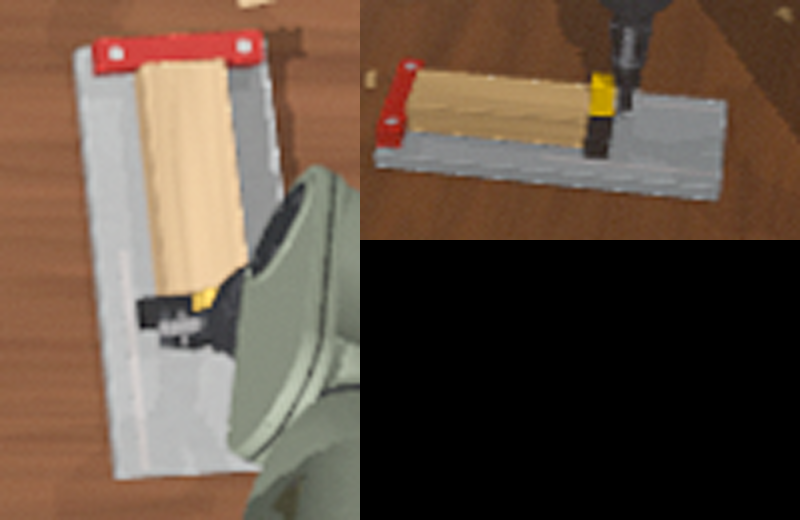

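The blank appears tight between stop and jaw. I'll confirm with a second, firmer push: it should stop with no advance. Then I'll retreat and look.

```bash
python3 - <<'E'
from h import *
at=lambda x,z:np.array(T(H,[(x,1,z)])[0])
inh=lambda:T([0,0,-H[2]],[np.r_[r.get_obs()['ee_pos'][:2]-H[:2],0]])[0][0]
print(inh(),force()[0])
hit=r.move_straight(at(-57,50),speed=15,threshold=18); print(hit,inh(),r.get_obs()['contact_force'],force(4)[0])
r.move_straight(at(-110,50),speed=80); r.move_straight(at(-130,180),speed=150); 
r.move_joints([-1.252,0.32,1.565,0,1.257,-0.02])
p=r.snapshot('top'); save(p,'top6'); s=r.snapshot('side'); save(s,'side6')
for n,P in dict(face=(145,0,40),post=(-47,0,78.7)).items(): print(n,proj(p,T(H,[P])[0]),proj(s,T(H,[P])[0]))
print(r.search_frame('dog_post',p)[:2],r.get_obs()['time'])
F=cv2.imread('pics/top6.png');G=cv2.imread('pics/side6.png')
a=cv2.resize(F[105:275,222:475],None,fx=2,fy=2,interpolation=cv2.INTER_CUBIC)
c=cv2.resize(F[145:225,405:470],None,fx=4,fy=4,interpolation=cv2.INTER_CUBIC)
b=cv2.resize(G[130:185,280:400],None,fx=4,fy=4,interpolation=cv2.INTER_CUBIC)
o=np.zeros((570,780,3),np.uint8);o[:340,:506]=a;o[:320,510:770]=c;o[345:565,:480]=b
cv2.imwrite('pics/crop6.png',o)
E
```

```text
-66.61439576999805 [-0.18279716  0.1752135  -0.22999781]
True -66.31309132939893 [ 0.82989072  0.63471126 -0.44106644] [ 0.13658111 -0.16512686  0.18389824]
face [434.7903789  161.13937033] [302.88302698 148.67283281]
post [444.91393156 220.57030904] [350.78008725 145.15096392]
[{'rect': [441.3, 223.7, 30.0, 9.4], 'confidence': 0.74}] 30.9917
```

View pics/crop6.png

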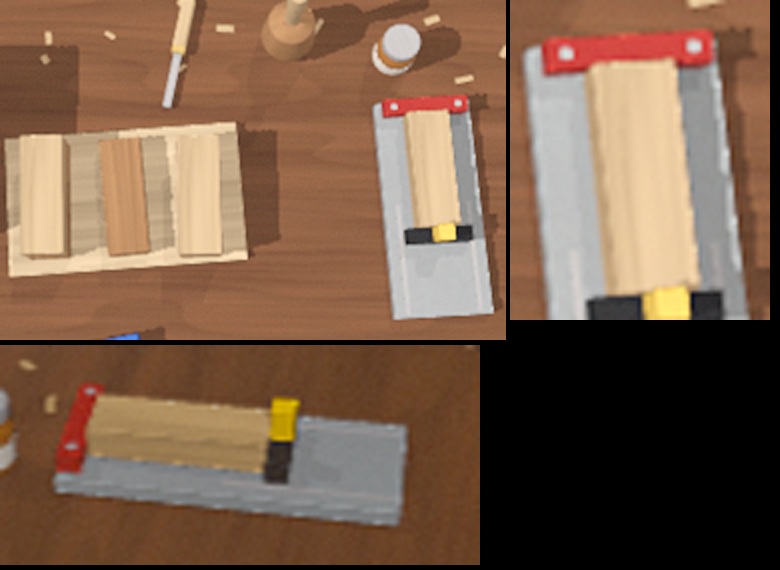

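```bash
python3 -c "
from h import *
r.finish_job()"
```

```text
the job is handed in; nothing more can be done
```

I found the dry blank, laid it lengthwise in the bench hook, pushed the dog up against it, and handed the job in. The clock read about 31 s of the 69 s allowed.

- **Hefting:** the right blank pulled 3.6–3.9 N, so it is damp, and I put it back on its stack. The middle blank pulled 1.7–1.8 N, so it is the dry one. I did not heft the left blank, because the middle one already matched about 200 g.
- **Fit in the hook:** I pushed the dog by its yellow post until the force stopped it. A second, firmer push moved it only 0.3 mm. The post then showed at pixel (444,221), against a predicted (445,221) for a travel of 0.070.
- **Last look:** in the final pictures the blank lies flat between stop and jaw, both damp blanks are on their stacks, and the lower boards and the mallet, gouge and jar look unmoved.

**Disagreements:**
- The fit put the blank about 3 mm off the hook's centre line. The post showed a similar offset, so I took this as measuring bias and left it.
- The trained network's box for the dog sat about 3 px off the post in that picture.

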